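# Dock the polish caddy in the bench track

### The job

Lift the polish caddy up and off its hook and set it down, either way round, on the bare entry plate in front of the open end of the bench track, and let go of it there. Then push it along so that its flat foot runs in under the track's two lips, until it is fully home against the end stop. Do not let the caddy drop or tip over, and leave the bottle, hammer and shoe last where they are.

Things in the scene. Friction and masses are not known exactly. Their poses are not given: they have to be found in the camera images.
- caddy: Loose carrying caddy, 0.45 kg, alike from both ends. Origin: underside centre of its foot; x lengthwise, z up. Foot 110 (x) x 60 (y) x 8 mm; neck 100 x 24 mm, z=8 to 23; wooden tray 130 x 70 mm, z=22 to 44, with plain upright end walls; two tins fixed in it (tops z=51) either side of the handle. Hangs with z up by its handle, hook arm passing lengthwise through the handle (within 10 degrees).
- handle (a point): Grip point on the caddy, between the handle's uprights at z=90 mm. The handle is a rigid upright steel frame across the caddy's middle: two uprights 16 (x) x 6 (y) mm, outer faces 56 mm apart in y, window 44 mm wide, crossbar from z=112 to z=120. Grip both uprights across y from above, z=75 to 105.
- stand: Fixed hook stand. Origin: on the bench under the hanging place, z up. A level round arm, 8 mm thick, top at z=152, runs along x from a post (18 mm diameter, x=105, top z=156) to x=-30, where it turns up. Grey base x=-50 to 140, 90 mm wide, 10 mm high.
- hook_tip (a point): Top of the arm's upturned end, at x=-34, z=164 mm of the stand. To take the caddy off, raise it 20 to 45 mm and draw it out along the stand's -x.
- dock: Fixed aluminium track on the bench, 270 x 110 mm. Origin: underside centre; x is the slide-in direction, z up. Floor plate 6 mm thick. x=-135 to -5: bare entry plate, with two 10 mm high guides flaring from 65 mm apart at the mouth to about 95 mm apart at x=-45. x=-5 to 125: channel 65 mm wide, 10 mm high, under two lips (z=16 to 22) with a 30 mm slot between. Sliding takes a few newtons.
- mouth (a point): Open end of the channel, on the track's floor centre line (track x=-5, z=6 mm). The caddy waiting on the entry plate has its origin about 70 mm before this point, z level with it.
- home (a point): Where the caddy's origin is when fully home (track x=70, y=0, z=6 mm), its foot's end against the dark stop bar (face at track x=125, top z=22), with 2.5 mm side play. The tray passes above lips and stop.
- glue_bottle: Loose white bottle, 64 mm diameter, 150 mm tall, standing; bystander. Origin: centre of its underside.
- hammer: Loose hammer, 260 mm long, lying on the bench; bystander. x runs along it.
- shoe_last: Loose wooden shoe last (foot form), about 200 mm long, 78 mm wide, 95 mm tall; bystander. Origin: under its middle, x towards the toe.
Not all that is in view belongs to the job. Leave any purple look-alike of the stand alone.

How it is judged:
By the outcome, as a careful person would: the job done as asked, in the order asked, and still so for the second after the job is handed in, with the robot touching nothing.
It also fails if it takes over 51 s, if anything falls off the work surface, if the arm or the gripper's body presses on something with over 40 N, if the wrist force passes 120 N, or if a joint passes its speed limit or range.

### The arm

A 7-joint arm with a two-finger parallel gripper is mounted at the origin on the work surface. World frame = base frame: x ahead of the robot, y to its left, z up, the work surface at z = 0. Lengths are in mm, angles in rad, forces in N, time in s.
With the tool pointing down it reaches from about 400 to 875 mm from the base axis. Payload 4.4 kg.
Tool frame: the origin (TCP) lies at the very end of the fingers, on their centre line; the grasp point (between the pads) lies ctrl.grip_depth behind it (ctrl.grip_depth is the distance from the TCP to the grasp point, in mm); y points along the fingers, x is the direction in which the jaws open and shut, and the axes are right-handed (so a half turn about y gives the same grasp; the last joint's range is limited). The gripper opens to 85 mm and grips with 20 to 120 N. Pads are 22 mm wide; open, the fingers measure 114 mm over their backs; the gripper's body (76 mm by 85 mm) begins 54 mm behind the grasp point. The pads swing forward as they close: fully open they stand 13 mm farther back than shut.
Start: joints at [1.184, 0.628, 0.038, 1.517, -0.027, 0.996, -0.02], TCP at [204.991, -616.844, 202.513] pointing down, gripper open.
Joint ranges: [-3.06, 3.06], [-0.37, 2.12], [-1.25, 1.32], [0.18, 2.47], [-1.1, 4.24], [0.23, 1.98], [-2.94, 2.94]. Speed limits (rad/s): [2.57, 2.57, 3.14, 3.14, 3.14, 3.14, 3.14].

### API

Orientations are given as [roll, pitch, yaw] about the fixed x, y, z axes, in that order (R = Rz(yaw) Ry(pitch) Rx(roll)).
In Python, from cell import ctrl gives the robot as it stands.
- The arm moves only by the tool apply_moves, never from a script. Its argument "motion" is a list of rows, each a list of 5 numbers: the shift along the tool's x, y, z in cm, then the turn about the tool's y in rad, then the finger opening in cm, from 0 to 8.54. In form: [[tx, ty, tz, roll, hand], ...]. A call has 1 to 20 rows; each row is the pose to reach, as a shift and turn from the pose commanded when the call began, along the tool's axes at that moment; what a row does not reach only later rows make up. A row lasts 1/8 s, in which the tool goes at most 62.5 mm and 10.7 degrees, less where a joint would pass 70% of its speed; a pose out of reach is approached as far as the arm can. A call with a gripper value outside its range is refused whole. The fingers move at their own pace and stop on an object; the grip force is fixed at half the most. Time passes only in rows, so rows that repeat a pose let the fingers close. It gives the time, the measured TCP pose, the force and the opening at its end, in the units of the state.
- ctrl.read_state(): the state, without advancing time (a new reading comes with each control period).
- ctrl.get_image(name): name is "side" or "top" or "wrist"; returns a dict with "image" (400x640x3 uint8, red, green, blue), "vfov" (degrees; the focal length in pixels is half the picture's height over the tangent of half this angle, whatever the lens; pixels are square), "cx", "cy" (the principal point, pixels), "k1" (the pictures are not rectified: a ray, as slopes to the right and down, at radius r is drawn at 1 + k1 r^2 times it, then the intrinsics apply), "extrinsics" (4x4, takes a point from world to camera coordinates); the wrist camera has in their place "tool_from_camera" (4x4, takes a point from camera to tool coordinates, whose origin is the TCP and whose axes are the tool frame's). Camera axes: x right, y up, looking along -z (the intrinsics and any distortion apply to the point x, -y, -z); pixel columns grow to the right and rows downward; lengths in mm; the calibration is good to about 2 mm. A picture is of the moment at which its call begins: read the wrist's pose just before it. There is no depth.
- ctrl.finish_job(): hands the job in, once; it reports no verdict.
Trained networks look in a picture, given as the dict that the camera call returned (one of the last four; its "shot" number tells which), for a name from the list of things; names that differ only in an ending like _2 or _b are one class to them, and where a whole thing is asked for, a point or a joint stands for the part that bears it (a point fixed in the world has none). Each returns a list of dicts, best first, with "confidence" (0 to 1); they miss things now and then, are a little off and sometimes report something else, mostly with a low value. They report only what shows in the picture. A call takes as long as a camera call. They do not tell look-alikes from the thing itself.
- ctrl.search_frame(picture, query): "location" ([x, y, z] in mm, in world coordinates, good to about 4 mm: the middle of the surface that is visible of it).
- ctrl.mark_of(picture, query): "location" ([x, y, z] in mm, in world coordinates, good to about 4 mm: a listed point, or the origin of a listed thing).
The state is a dict: "clock": time; "qpos": joint angles; "qd": joint speeds; "tau": joint torques, N m; "eef_pos": TCP position; "tool_rot": TCP orientation; "force": force on the tool from outside, world axes, zero at the start; "torque": the same for the moment, N m; "width": finger opening in mm.
Only numpy, scipy, OpenCV 4.12 (cv2) and the standard library are available. Lean on these libraries where they do the work, as an engineer would, in place of code of your own. Each camera call takes 0.05 s, during which the arm holds its last target.

## Working session

There is one attempt and no reset: what is moved stays moved. The work goes in short steps, Python scripts to look and compute and a tool call to move; the robot and the scene stay as the last step left them, time stands still between calls to the robot, and variables do not carry over. Pictures are saved under pics/ and viewed, and the job is handed in when it is done.

Besides the shell and the picture viewer there is one more tool, called after "Call:" as name(argument=value, ...) on one line, values as JSON. apply_moves: Moves the arm, as the interface text tells. Its arguments: {"type":"object","properties":{"motion":{"type":"array","items":{"type":"array","items":{"type":"number"}}}},"required":["motion"]}

```bash
ls; mkdir -p pics; python3 - <<'E'
from cell import ctrl
import cv2
s=ctrl.read_state(); print({k:s[k] for k in('clock','eef_pos','tool_rot','width','force')}, ctrl.grip_depth)
for n in("side","top","wrist"):
    p=ctrl.get_image(n); cv2.imwrite(f"pics/a_{n}.png",p["image"][:,:,::-1])
    print(n,{k:(v.round(4).tolist() if hasattr(v,'round') and hasattr(v,'tolist') else v) for k,v in p.items() if k!='image'})
    for q in ["caddy","handle","stand","hook_tip","dock","mouth","home","glue_bottle","hammer","shoe_last"]:
        r=ctrl.mark_of(p,q); print(q,[([round(float(v)) for v in d['location']],round(d['confidence'],2)) for d in r[:3]])
print(ctrl.read_state()['clock'])
E
```

```text
pics
{'clock': 0.0, 'eef_pos': array([ 204.79022831, -616.1821452 ,  201.5984298 ]), 'tool_rot': array([-1.57079933,  0.00187445, -1.24999754]), 'width': 85.32617337292507, 'force': array([-0.98387325, -0.18431494,  0.1738123 ])} 18.700000000000003
side {'vfov': 51.19617520006478, 'cx': 312.66076587160785, 'cy': 196.71165272051144, 'k1': 0.01358465053728137, 'extrinsics': [[-0.7593, -0.6506, -0.0103, 348.8047], [0.3729, -0.4481, 0.8125, -289.9957], [-0.5333, 0.6131, 0.5829, -892.5675], [0.0, 0.0, 0.0, 1.0]], 'shot': 1}
caddy [([543, -252, 43], 0.88)]
handle [([535, -256, 123], 0.85)]
stand [([167, -264, -1], 0.93), ([275, 190, -3], 0.81), ([531, -255, 0], 0.6)]
hook_tip [([255, 203, 163], 0.97), ([501, -244, 161], 0.82), ([133, -256, 162], 0.58)]
dock [([537, 113, 1], 0.71)]
mouth [([530, 107, 3], 0.77)]
home [([540, 184, 5], 0.74)]
glue_bottle [([578, 424, 0], 0.74), ([540, 185, 5], 0.45)]
hammer [([372, -452, -2], 0.86)]
shoe_last [([776, 39, 0], 0.8), ([542, -251, 43], 0.48)]
top {'vfov': 48.12119602625815, 'cx': 321.7184824262835, 'cy': 198.5487359614245, 'k1': -0.012741973737656
[... 264 characters left out ...]
 ([533, -256, 4], 0.71)]
hook_tip [([126, -252, 168], 0.84), ([502, -242, 160], 0.58)]
dock [([533, 113, 0], 0.77)]
mouth [([536, 108, 10], 0.9), ([570, 416, 2], 0.17)]
home [([541, 181, 9], 0.61)]
glue_bottle [([568, 415, 0], 0.7)]
hammer [([380, -453, 0], 0.89)]
shoe_last [([776, 33, -1], 0.59)]
wrist {'vfov': 63.987380406751974, 'cx': 323.3773767262531, 'cy': 203.17127833081133, 'k1': -0.03692021997352126, 'tool_from_camera': [[1.0, -0.0007, 0.0002, 0.4133], [0.0004, 0.3275, -0.9448, -170.2275], [0.0006, 0.9448, 0.3275, 85.07], [0.0, 0.0, 0.0, 1.0]], 'shot': 3}
caddy []
handle []
stand [([164, -265, 3], 0.87)]
hook_tip []
dock []
mouth []
home []
glue_bottle []
hammer []
shoe_last []
1.65
```

View pics/a_side.png

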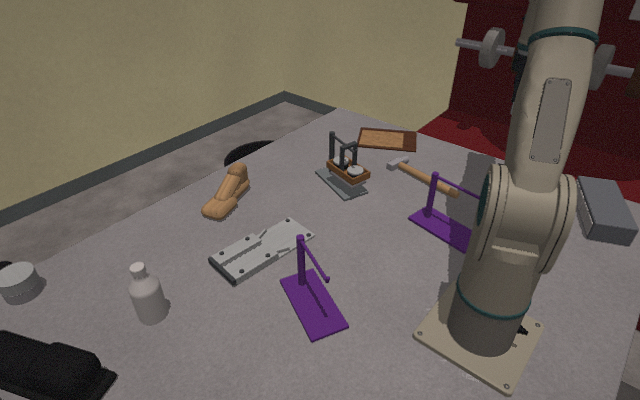

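View pics/a_top.png

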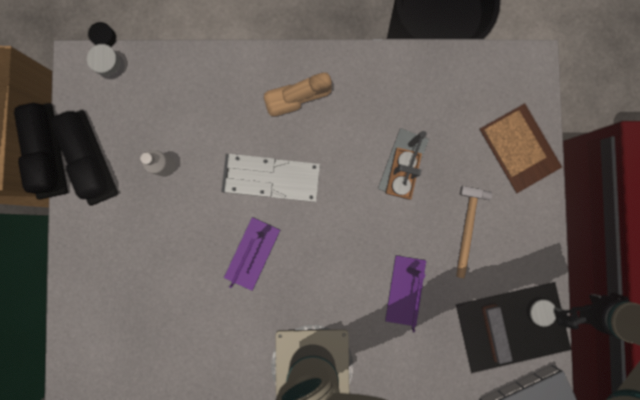

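```bash
python3 - <<'E'
import cv2
a=cv2.imread("pics/a_side.png");b=cv2.imread("pics/a_top.png")
cv2.imwrite("pics/a_c1.png",cv2.resize(a[180:400,250:450],None,fx=3,fy=2.7,interpolation=cv2.INTER_CUBIC)) if 0 else None
E
```

```text
(no output)
```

The side and top pictures show three stands. Two are purple and empty, at top (252,253) and (406,290). The third is grey with the wooden caddy hanging on it, at top (403,165) and side (346,170). The grey one fits the description, since it has a grey base and carries the caddy. The dock is at top (272,178), with its open, flared end to the right (-y).

```bash
python3 - <<'E'
import cv2
a=cv2.imread("pics/a_side.png");b=cv2.imread("pics/a_top.png")
cv2.imwrite("pics/c1.png",cv2.resize(a[120:205,300:400],None,fx=7,fy=7,interpolation=cv2.INTER_CUBIC))
cv2.imwrite("pics/c2.png",cv2.resize(b[120:210,360:450],None,fx=6.5,fy=6.5,interpolation=cv2.INTER_CUBIC))
cv2.imwrite("pics/c3.png",cv2.resize(b[145:210,215:330],None,fx=6.5,fy=6.5,interpolation=cv2.INTER_CUBIC))
cv2.imwrite("pics/c4.png",cv2.resize(a[210:290,200:325],None,fx=6,fy=6,interpolation=cv2.INTER_CUBIC))
E
```

```text
(no output)
```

View pics/c1.png

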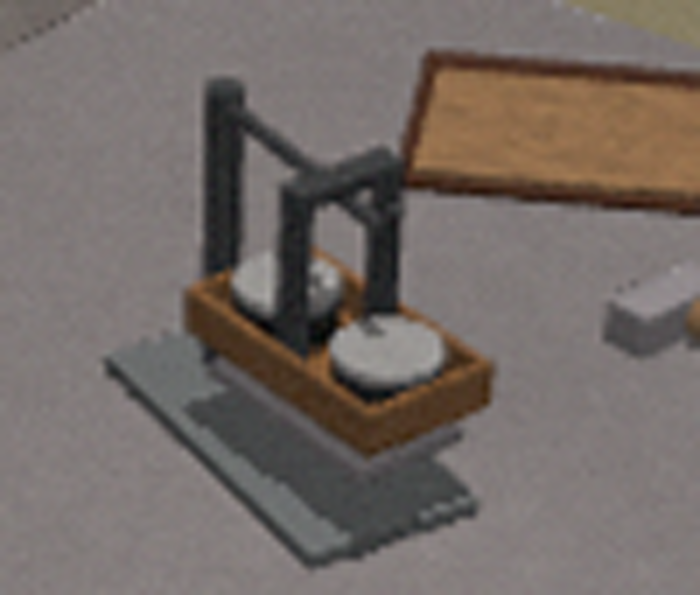

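View pics/c2.png

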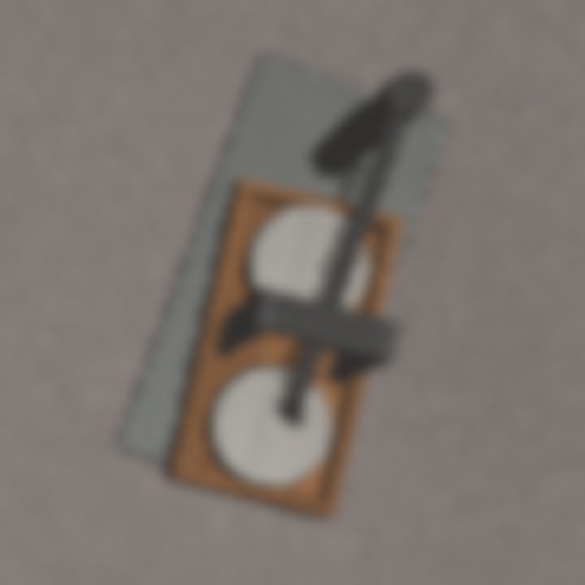

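View pics/c3.png

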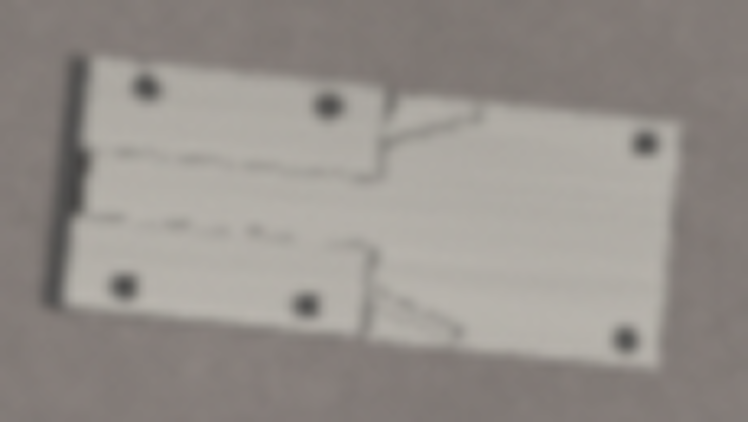

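View pics/c4.png

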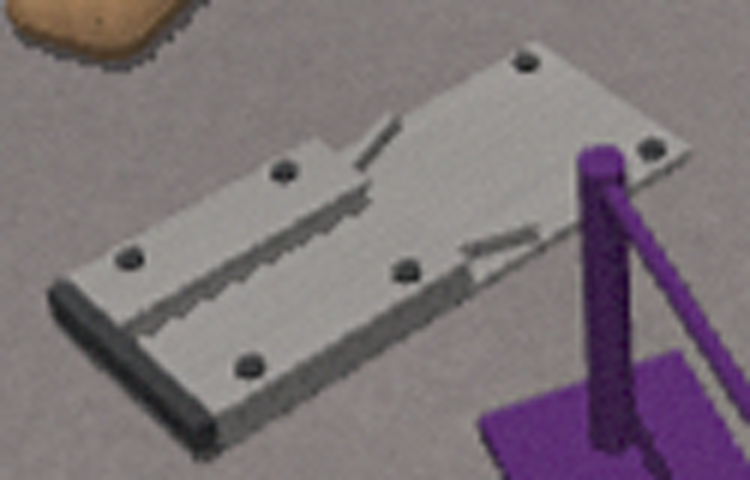

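```bash
cat > h.py <<'E'
import numpy as np
from scipy.optimize import least_squares
from scipy.spatial.transform import Rotation as Ro
CAM={'side':(51.19617520006478,312.66076587160785,196.71165272051144,0.01358465,[[-0.7593,-0.6506,-0.0103,348.8047],[0.3729,-0.4481,0.8125,-289.9957],[-0.5333,0.6131,0.5829,-892.5675]]),
'top':(48.12119602625815,321.7184824262835,198.5487359614245,-0.01274197,[[-0.0106,-0.9996,0.0254,-28.3076],[0.9982,-0.0091,0.0585,-474.8214],[-0.0582,0.0259,0.998,-1267.2544]])}
def projc(pc,vf,cx,cy,k1):
    f=200/np.tan(np.radians(vf)/2); a=pc[:,0]/-pc[:,2]; b=-pc[:,1]/-pc[:,2]; s=1+k1*(a*a+b*b)
    return np.c_[cx+f*a*s,cy+f*b*s]
def proj(P,cam):
    vf,cx,cy,k1,E=CAM[cam]; E=np.array(E); return projc(np.atleast_2d(P)@E[:,:3].T+E[:,3],vf,cx,cy,k1)
def un(c,s,off): return (np.array(c,float)+.5)/s-.5+np.array(off)
def pose(P,x,y,z,yaw):
    c,s=np.cos(yaw),np.sin(yaw); P=np.array(P,float)
    return np.c_[x+c*P[:,0]-s*P[:,1],y+s*P[:,0]+c*P[:,1],z+P[:,2]]
def fit(obs,p0,fz=None,verbose=True):
    # obs: {cam:(pts,pix)}
    def res(p):
        x,y,w=p[:3]; z=fz if fz is not None else p[3]
        return np.concatenate([(proj(pose(P,x,y,z,w),c)-u).ravel() for c,(P,u) in obs.items()])
    r=least_squares(res,p0,loss='soft_l1'); 
    if verbose: print(r.x.round(3)); print(res(r.x).reshape(-1,2).round(1).tolist())
    return r.x
E
python3 - <<'E'
from h import *
ot,os_=(215,145),(200,210)
d={'top':([[-135,-55,6],[-135,55,6],[135,-55,22],[135,55,22],[125,-55,22],[125,55,22],[-5,-55,22],[-5,55,22],[-5,-15,22],[-5,15,22]],
 un([[682,122],[660,368],[72,57],[47,305],[92,60],[65,307],[392,92],[365,335],[378,182],[375,243]],6.5,ot)),
 'side':([[-135,-55,6],[-135,55,6],[135,-55,22],[125,-55,22],[125,55,22],[-5,55,22],[-5,-55,22],[-5,-15,22]],
 un([[530,42],[690,150],[55,285],[72,280],[215,415],[470,265],[318,140],[368,188]],6,os_))}
fit(d,[535,113,1.5],0.)
fit({'top':d['top']},[535,113,1.5],0.); fit({'side':d['side']},[535,113,1.5],0.)
d={'top':([[105,0,156],[-34,0,164],[140,45,10],[-50,45,10]],un([[410,92],[290,410],[265,55],[118,445]],6.5,(360,120))),
'side':([[105,0,156],[140,45,10],[-50,45,10],[-50,-45,10]],un([[225,85],[105,362],[312,555],[478,503]],7,(300,120)))}
fit(d,[532,-256,-.3],0.);fit({'top':d['top']},[532,-256,-.3],0.);fit({'side':d['side']},[532,-256,-.3],0.)
d={'top':([[65,35,44],[65,-35,44],[-65,-35,44],[-65,35,44],[8,28,120],[8,-28,120],[-8,-28,120]],un([[238,180],[400,215],[330,517],[172,478],[258,293],[400,320],[388,362]],6.5,(360,120))),
'side':([[65,35,44],[-65,35,44],[-65,-35,44],[0,28,120],[0,-28,120]],un([[185,290],[372,410],[492,368],[297,188],[388,157]],7,(300,120)))}
fit(d,[535,-256,-.3,40])
fit({'top':d['top']},[535,-256,-.3],40.); fit({'side':d['side']},[535,-256,-.3],40.)
E
```

```text
[535.862 111.214   1.464]
[[0.4, 0.3], [0.1, 0.3], [-0.1, 0.2], [-0.5, 0.4], [0.4, 0.1], [0.3, 0.4], [-0.3, -0.3], [-0.1, 0.6], [0.4, -0.3], [-0.2, 0.8], [0.7, -0.2], [0.1, -0.3], [-1.7, 0.6], [-1.1, -0.5], [0.0, 0.2], [-0.2, -1.0], [-0.7, -0.4], [0.0, -1.3]]
[536.586 111.34    1.465]
[[0.3, 0.0], [0.0, -0.0], [-0.1, -0.0], [-0.5, 0.2], [0.3, -0.2], [0.3, 0.2], [-0.3, -0.6], [-0.1, 0.3], [0.4, -0.6], [-0.2, 0.5]]
[534.407 111.489   1.464]
[[1.0, 0.1], [0.4, -0.0], [-1.4, 0.9], [-0.8, -0.2], [0.3, 0.5], [0.1, -0.7], [-0.4, -0.1], [0.3, -1.1]]
[ 5.32840e+02 -2.54208e+02 -3.78000e-01]
[[0.5, 0.5], [0.9, 1.2], [-0.1, -0.4], [-0.4, 0.2], [-0.3, 0.6], [-0.6, -1.2], [-1.0, 0.3], [-0.1, -0.4]]
[ 5.33933e+02 -2.53358e+02 -3.82000e-01]
[[0.2, 0.1], [0.5, 0.8], [-0.2, -0.8], [-0.7, -0.2]]
[ 5.31167e+02 -2.54919e+02 -3.71000e-01]
[[0.1, 0.7], [-0.3, -1.0], [-0.3, 0.4], [0.5, -0.3]]
[ 5.37327e+02 -2.54845e+02 -2.36000e-01  4.18150e+01]
[[-0.1, 0.1], [-0.1, 0.5], [0.7, 0.2], [-0.1, 0.5], [0.5, -0.3], [-0.1, 0.5], [0.5, 0.1], [-0.8, -0.1], [-0.7, 1.0], [-0.1, -0.7], [-1.4, 0.5], [0.2, -0.5]]
[ 5.38121e+02 -2.54763e+02 -2.39000e-01]
[[-0.1, -0.1], [-0.2, 0.3], [0.4, 0.0], [-0.3, 0.1], [0.3, -0.6], [-0.3, 0.3], [0.2, -0.1]]
[ 5.37973e+02 -2.58798e+02 -2.39000e-01]
[[-0.2, -0.2], [-0.2, 0.8], [0.4, -0.7], [-0.8, 0.5], [0.7, -0.5]]
```

Call:
apply_moves(motion=[[-2,-1,4,0.1,8.5],[-5,-2,9,0.2,8.5],[-8,-3,14,0.3,8.5],[-11,-3.5,19,0.4,8.5],[-14,-4,24,0.5,8.5],[-17,-4,29,0.557,8.5],[-20,-4,35,0.557,8.5],[-22.5,-4,40,0.557,8.5],[-23.8,-4,43,0.557,8.5],[-23.8,-4,43,0.557,8.5],[-23.8,-4,43,0.557,8.5]])

```text
clock: 3.02
eef_pos: [537.2, -256.3, 242.5]
tool_rot: [-1.571, -0.001, -1.808]
force: [-0.5, -0.6, 0.2]
width: 85.1
```

```bash
python3 - <<'E'
from cell import ctrl
import cv2
s=ctrl.read_state(); print({k:s[k] for k in('clock','eef_pos','tool_rot','qpos')})
p=ctrl.get_image("wrist"); cv2.imwrite("pics/w1.png",p["image"][:,:,::-1])
E
```

```text
{'clock': 3.025, 'eef_pos': array([ 537.18475605, -256.34468494,  242.48093931]), 'tool_rot': array([-1.57142228e+00, -9.76238905e-04, -1.80791463e+00]), 'qpos': array([ 0.29401034,  0.51146324,  0.16180919,  1.62958411, -0.09206139,
        1.00847661, -1.32329259])}
```

View pics/w1.png

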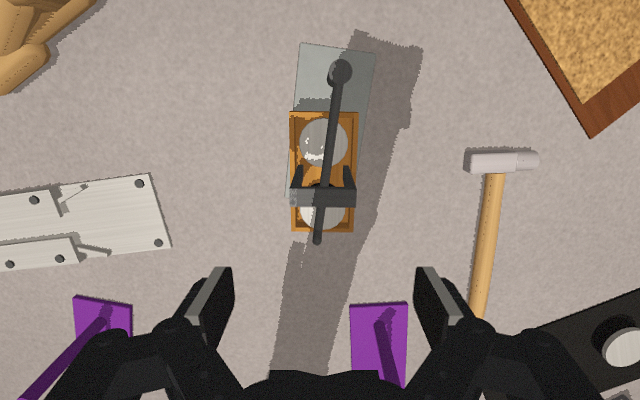

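The wrist view shows the caddy squarely aligned with the jaws. The crossbar is at (323,197), the post top at (341,72) and the hook tip at (317,240). I'll enlarge it and fit the handle pose.

```bash
python3 - <<'E'
import cv2
a=cv2.imread("pics/w1.png")
cv2.imwrite("pics/w1c.png",cv2.resize(a[100:250,270:380],None,fx=4,fy=4,interpolation=cv2.INTER_CUBIC))
E
```

```text
(no output)
```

View pics/w1c.png

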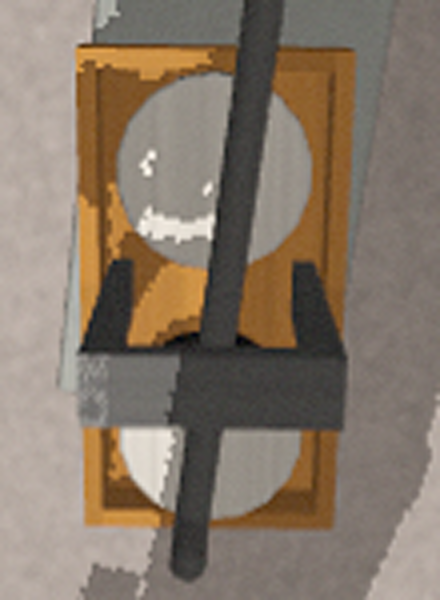

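```bash
cat >> h.py <<'E'
Tc=np.array([[1.0,-0.0007,0.0002,0.4133],[0.0004,0.3275,-0.9448,-170.2275],[0.0006,0.9448,0.3275,85.07]])
def projw(P,tcp,rpy):
    Rt=Ro.from_euler('xyz',rpy).as_matrix(); t=(np.atleast_2d(P)-tcp)@Rt
    return projc((t-Tc[:,3])@Tc[:,:3],63.987380406751974,323.3773767262531,203.17127833081133,-0.03692022)
def fitw(P,u,tcp,rpy,p0,fz=None):
    def res(p): return (projw(pose(P,p[0],p[1],p[3] if fz is None else fz,p[2]),tcp,rpy)-u).ravel()
    r=least_squares(res,p0,loss='soft_l1'); print(r.x.round(3),res(r.x).reshape(-1,2).round(1).tolist()); return r.x
E
python3 - <<'E'
from h import *
u=un([[80,430],[343,430],[77,47],[355,48],[85,527],[335,527]],4,(270,100))
P=[[-8,28,120],[-8,-28,120],[65,35,44],[65,-35,44],[-65,35,44],[-65,-35,44]]
t=[537.2,-256.3,242.5];r=[-1.5714,-.001,-1.8079]
fitw(P,u,t,r,[537,-255,-.236,40]); fitw(P,u,t,r,[537,-255,-.236],40.)
u=un([[188,570]],4,(270,100)); print(u, projw(pose([[-34,0,164]],533,-254.2,0,-.378),t,r))
E
```

```text
[ 5.39091e+02 -2.56621e+02 -2.46000e-01  3.90620e+01] [[-0.3, -0.7], [0.5, -0.1], [-0.7, 0.1], [0.2, 0.5], [0.3, -0.1], [-0.0, 0.4]]
[ 5.39330e+02 -2.56672e+02 -2.46000e-01] [[-0.4, -0.6], [0.6, -0.0], [-0.8, -0.1], [0.3, 0.3], [0.2, 0.0], [0.1, 0.6]]
[[316.625 242.125]] [[316.0629517  243.82262444]]
```

Call:
apply_moves(motion=[[0,3,0.2,0.01,8.5],[0,6,0.2,0.01,8.5],[0,8.5,0.2,0.01,8.5],[0,10.5,0.2,0.01,8.5],[0,12,0.2,0.01,8.5],[0,13.1,0.2,0.01,8.5],[0,13.1,0.2,0.01,8.5],[0,13.1,0.2,0.01,7],[0,13.1,0.2,0.01,6],[0,13.1,0.2,0.01,5],[0,13.1,0.2,0.01,4.5],[0,13.1,0.2,0.01,4.5],[0,13.1,0.2,0.01,4.5],[0,13.1,0.2,0.01,4.5]])

```text
clock: 4.82
eef_pos: [540.7, -255.6, 112.6]
tool_rot: [-1.569, 0.0, -1.817]
force: [-0.6, 1.4, 6.7]
width: 54.3
```

```bash
python3 - <<'E'
from cell import ctrl
import cv2
s=ctrl.read_state(); print({k:s[k] for k in('clock','eef_pos','tool_rot','width','force','torque')})
p=ctrl.get_image("wrist"); cv2.imwrite("pics/w2.png",p["image"][:,:,::-1])
E
```

```text
{'clock': 4.825, 'eef_pos': array([ 540.70745603, -255.59253735,  112.58066803]), 'tool_rot': array([-1.56921022e+00,  3.76073701e-04, -1.81662690e+00]), 'width': 54.30317200455695, 'force': array([-0.63322719,  1.35426912,  6.70432622]), 'torque': array([0.3345376 , 0.19161478, 0.01668597])}
```

View pics/w2.png

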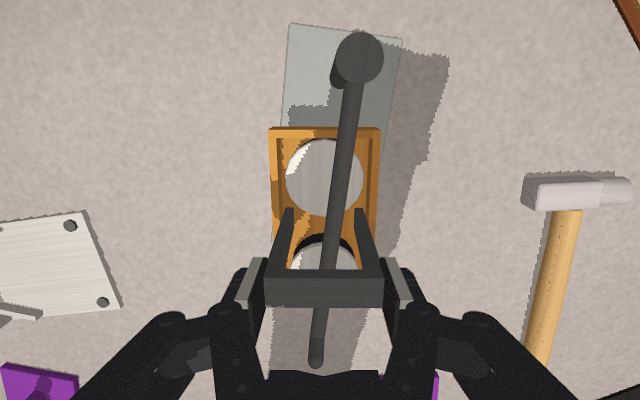

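The jaws hold both uprights at a width of 54 mm. Next I lift 32 mm and draw out along the stand's -x.

Call:
apply_moves(motion=[[0,-0.6,0,0,4.5],[0,-1.5,0,0,4.5],[0,-2.4,0,0,4.5],[0,-3.2,0,0,4.5],[0,-3.2,0,0,4.5],[-0.1,-3.2,-0.8,0,4.5],[-0.3,-3.2,-2,0,4.5],[-0.5,-3.2,-3.5,0,4.5],[-0.7,-3.2,-5,0,4.5],[-0.9,-3.2,-6.5,0,4.5],[-1.1,-3.2,-8,0,4.5],[-1.3,-3.2,-9.7,0,4.5],[-1.5,-3.2,-11.4,0,4.5],[-1.7,-3.2,-12.9,0,4.5],[-1.7,-3.2,-12.9,0,4.5]])

```text
clock: 6.75
eef_pos: [417.0, -207.1, 143.5]
tool_rot: [-1.573, 0.001, -1.817]
force: [0.6, -1.3, -3.1]
width: 54.2
```

```bash
python3 - <<'E'
from cell import ctrl
import cv2
s=ctrl.read_state(); print({k:s[k] for k in('clock','eef_pos','tool_rot','width','force','torque')})
p=ctrl.get_image("side"); cv2.imwrite("pics/s3.png",p["image"][:,:,::-1])
p=ctrl.get_image("wrist"); cv2.imwrite("pics/w3.png",p["image"][:,:,::-1])
E
```

```text
{'clock': 6.75, 'eef_pos': array([ 416.98564675, -207.11075606,  143.46901195]), 'tool_rot': array([-1.57285529e+00,  5.29620680e-04, -1.81733628e+00]), 'width': 54.24114415370377, 'force': array([ 0.57594555, -1.25969464, -3.1032459 ]), 'torque': array([ 0.02951973, -0.03335863, -0.01046166])}
```

View pics/s3.png

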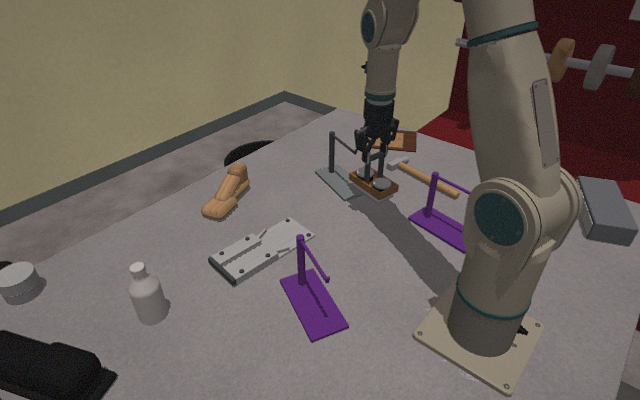

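View pics/w3.png

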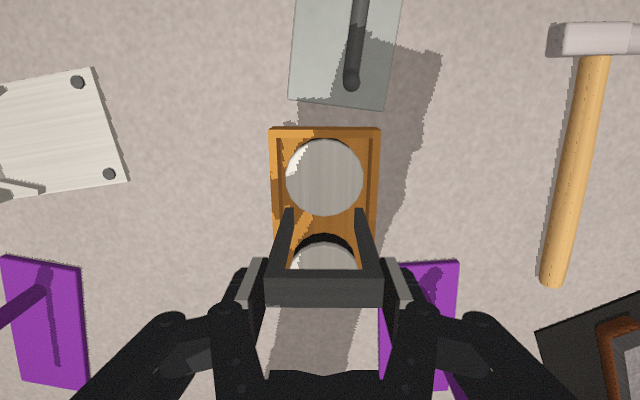

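```bash
python3 - <<'E'
from h import *
t=[417,-207.1,143.5];r=[-1.5729,0.0005,-1.8173]
P=[[65,35,44],[65,-35,44],[-8,28,120],[-8,-28,120]]
u=np.array([[269,127],[381,127],[262.5,307],[384,307]])
q=fitw(P,u,t,r,[417,-207,-.246,72])
print(projw(pose([[8,28,120],[8,28,112],[8,-28,120],[8,-28,112]],*q[[0,1,3,2]]),t,r))
E
```

```text
[ 4.16907e+02 -2.07594e+02 -2.51000e-01  7.07800e+01] [[-2.4, -0.0], [0.5, 0.6], [0.1, -0.5], [0.2, 0.1]]
[[260.41782796 276.4885159 ]
 [263.58945766 267.16308259]
 [386.76736945 277.05855593]
 [383.60621809 267.70755341]]
```

Call:
apply_moves(motion=[[-0.7,0,0.1,-0.05,4.5],[-2.2,0,0.4,-0.15,4.5],[-4.2,0,0.8,-0.28,4.5],[-6.3,0,1.2,-0.42,4.5],[-8.5,0,1.6,-0.56,4.5],[-10.7,0,2,-0.7,4.5],[-12.9,0,2.4,-0.84,4.5],[-15.1,0,2.8,-0.98,4.5],[-17.3,0,3.2,-1.12,4.5],[-19.5,0,3.6,-1.26,4.5],[-21.7,0,4,-1.4,4.5],[-23.7,0,4.4,-1.53,4.5],[-25.2,0,4.6,-1.64,4.5],[-26.1,1,4.8,-1.69,4.5],[-26.4,2,4.8,-1.71,4.5],[-26.4,3,4.8,-1.71,4.5],[-26.4,3,4.8,-1.71,4.5]])

```text
clock: 8.98
eef_pos: [528.7, 35.5, 112.3]
tool_rot: [-1.572, 0.003, -0.108]
force: [-0.2, -0.2, -2.8]
width: 54.5
```

```bash
python3 - <<'E'
from cell import ctrl
import cv2
s=ctrl.read_state(); print({k:s[k] for k in('clock','eef_pos','tool_rot','width','force','torque')})
p=ctrl.get_image("wrist"); cv2.imwrite("pics/w4.png",p["image"][:,:,::-1])
p=ctrl.get_image("side"); cv2.imwrite("pics/s4.png",cv2.resize(p["image"][180:300,180:340,::-1],None,fx=4.5,fy=4.5,interpolation=cv2.INTER_CUBIC))
E
```

```text
{'clock': 8.975, 'eef_pos': array([528.65369449,  35.47158686, 112.27621909]), 'tool_rot': array([-1.57203175,  0.00277197, -0.10825457]), 'width': 54.475101996228666, 'force': array([-0.17829895, -0.2401479 , -2.76912842]), 'torque': array([-0.04889413, -0.04017314, -0.02121735])}
```

View pics/w4.png

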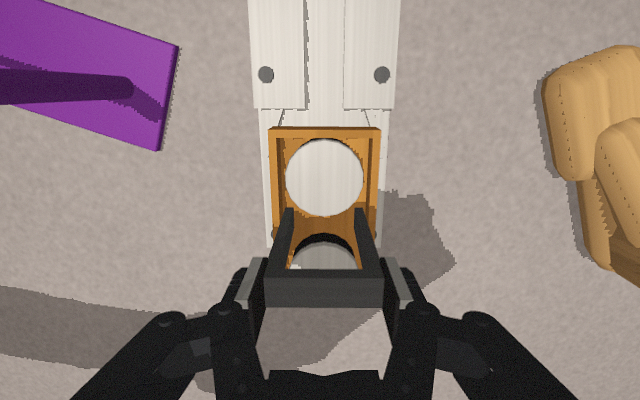

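View pics/s4.png

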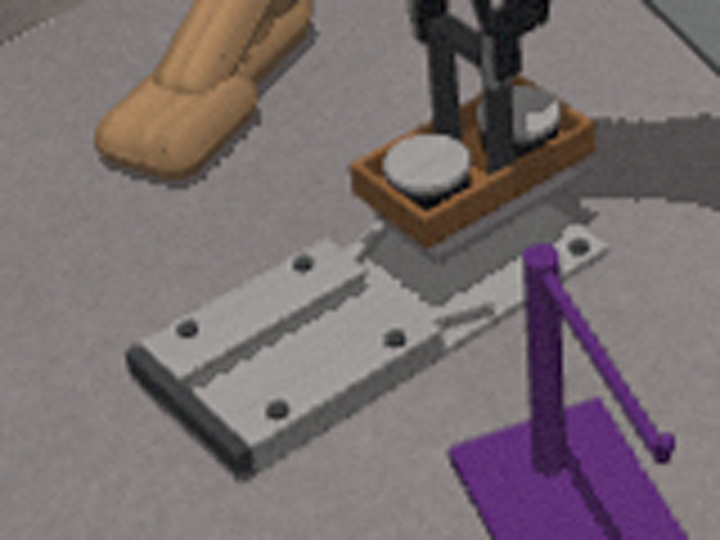

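```bash
python3 - <<'E'
from h import *
t=[528.65,35.5,112.3];r=[-1.572,0.0028,-0.1083]
u=np.array([[250.5,108.5],[393.5,108.5],[306,108.5],[343.5,108.5]])
q=fitw([[-5,55,22],[-5,-55,22],[-5,15,22],[-5,-15,22]],u,t,r,[536,111,1.464],0.)
q2=fitw([[65,35,44],[65,-35,44],[-8,28,120],[-8,-28,120]],np.array([[269,127],[381,127],[262.5,307],[384,307]]),t,r,[528,36,1.464,39])
for Q in (q,[535.9,111.2,1.464]):
    d=np.array(q2[:2])-np.array(Q[:2]);c,s=np.cos(1.464),np.sin(1.464);print(d@[c,s],d@[-s,c])
E
```

```text
[537.462 113.242   1.463] [[3.2, 0.0], [0.4, 0.1], [-1.4, -0.1], [-0.6, -0.1]]
[529.225  35.486   1.46   39.636] [[-2.3, 0.1], [0.6, 0.5], [0.1, -0.5], [0.2, 0.1]]
-78.19094961058421 -0.09741839809039296
-75.99385573241213 -1.433209863337738
```

Call:
apply_moves(motion=[[0,0.8,0.2,0,4.5],[0,1.7,0.2,0,4.5],[0,2.4,0.2,0,4.5],[0,2.9,0.2,0,4.5],[0,3.1,0.2,0,4.5],[0,3.2,0.2,0,4.5],[0,3.3,0.2,0,4.5],[0,3.3,0.2,0,4.5]])

```text
clock: 10.07
eef_pos: [530.2, 38.4, 80.6]
tool_rot: [-1.571, -0.0, -0.107]
force: [-0.6, -0.4, -3.7]
width: 54.5
```

Call:
apply_moves(motion=[[0,0.05,0,0,4.5],[0,0.1,0,0,4.5],[0,0.15,0,0,4.5],[0,0.15,0,0,4.5]])

```text
clock: 10.58
eef_pos: [530.1, 38.4, 79.0]
tool_rot: [-1.571, 0.0, -0.107]
force: [-0.1, 0.1, -4.1]
width: 54.5
```

Call:
apply_moves(motion=[[0,0.05,0,0,4.5],[0,0.1,0,0,4.5],[0,0.15,0,0,4.5],[0,0.15,0,0,4.5]])

```text
clock: 11.08
eef_pos: [530.3, 38.2, 78.8]
tool_rot: [-1.571, -0.001, -0.107]
force: [-2.9, -0.2, 9.1]
width: 54.6
```

It has touched down: the force went from -4 N to +9 N. Now I open and lift clear.

Call:
apply_moves(motion=[[0,-0.05,0,0,5.6],[0,-0.05,0,0,6],[0,-0.05,0,0,7],[0,-0.05,0,0,8],[0,-0.05,0,0,8.5],[0,-0.05,0,0,8.5],[0,-0.05,0,0,8.5],[0,-1.5,0,0,8.5],[0,-4,0,0,8.5],[0,-7,0,0,8.5],[0,-10,0,0,8.5],[0,-13,0,0,8.5],[0,-13,0,0,8.5]])

```text
clock: 12.7
eef_pos: [531.9, 38.8, 210.6]
tool_rot: [-1.57, -0.006, -0.107]
force: [1.4, -0.4, 0.2]
width: 84.9
```

```bash
python3 - <<'E'
from cell import ctrl
import cv2
s=ctrl.read_state(); print({k:s[k] for k in('clock','eef_pos','tool_rot','width','force','torque')})
p=ctrl.get_image("wrist"); cv2.imwrite("pics/w5.png",p["image"][:,:,::-1])
p=ctrl.get_image("side"); cv2.imwrite("pics/s5.png",cv2.resize(p["image"][180:300,180:340,::-1],None,fx=4.5,fy=4.5,interpolation=cv2.INTER_CUBIC))
E
```

```text
{'clock': 12.7, 'eef_pos': array([531.94036308,  38.76999632, 210.63216679]), 'tool_rot': array([-1.56961692, -0.00592635, -0.10713431]), 'width': 84.94078764458993, 'force': array([ 1.39216407, -0.38131472,  0.21385771]), 'torque': array([0.01665925, 0.02712946, 0.0126629 ])}
```

View pics/w5.png

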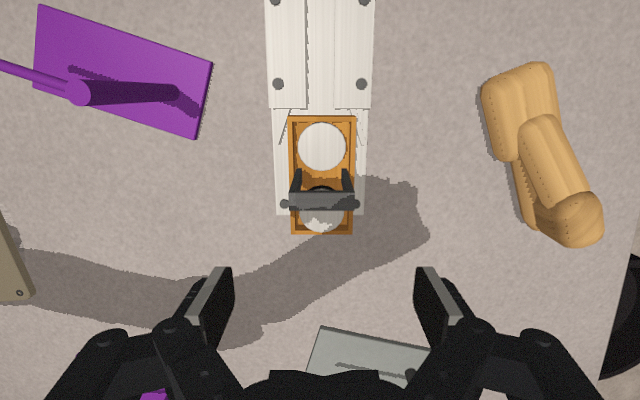

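View pics/s5.png

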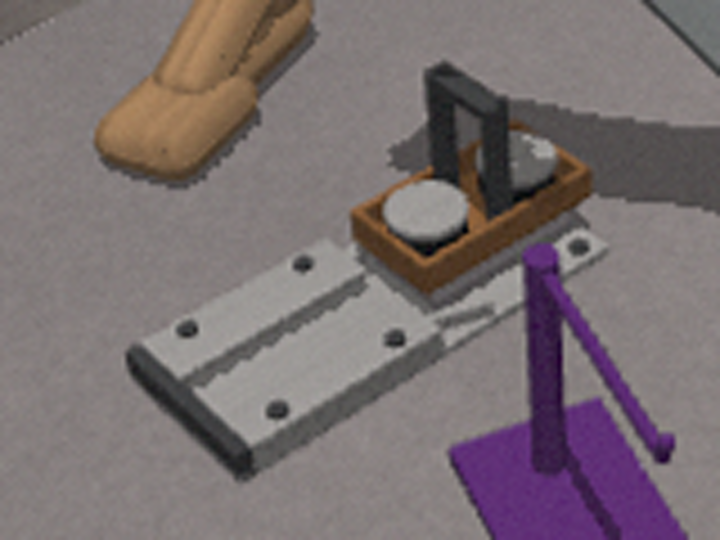

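```bash
python3 - <<'E'
import cv2
a=cv2.imread("pics/w5.png")
cv2.imwrite("pics/w5c.png",cv2.resize(a[80:240,255:385],None,fx=5,fy=5,interpolation=cv2.INTER_CUBIC)[:800,:650][:,:])
E
python3 -c "
import cv2;a=cv2.imread('pics/w5c.png');cv2.imwrite('pics/w5c.png',a[:600])"
```

```text
(no output)
```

View pics/w5c.png

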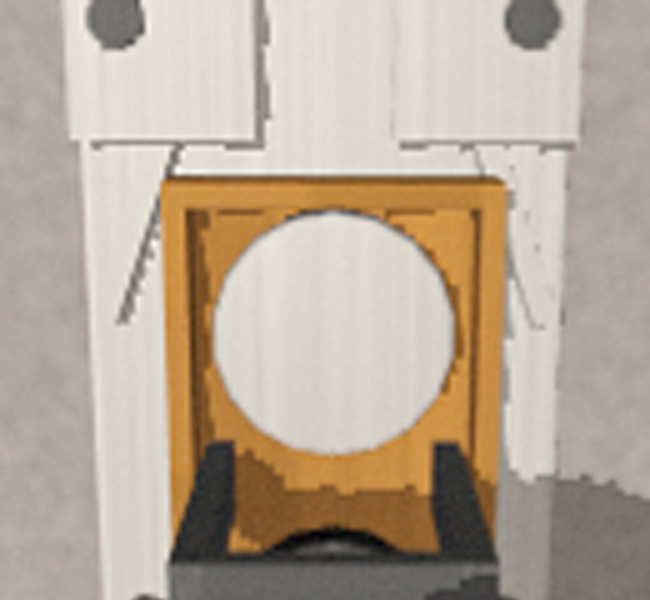

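```bash
python3 - <<'E'
from h import *
t=[531.9,38.8,210.6];r=[-1.57,-0.006,-0.107]
u=un([[70,139],[579,140],[256,142],[398,142]],5,(255,80))
q=fitw([[-5,55,22],[-5,-55,22],[-5,15,22],[-5,-15,22]],u,t,r,[536,111,1.464],0.)
u=np.r_[un([[162,180],[507,182]],5,(255,80)),[[290,234.5],[353,234.5]]]
q2=fitw([[65,35,44],[65,-35,44],[-65,35,44],[-65,-35,44]],u,t,r,[528,36,1.464],6.)
for Q in (q,[535.9,111.2,1.464]):
    d=np.array(q2[:2])-np.array(Q[:2]);c,s=np.cos(1.464),np.sin(1.464);print(d@[c,s],d@[-s,c])
E
```

```text
[537.419 113.432   1.462] [[0.2, 0.3], [0.3, 0.3], [0.0, -0.3], [-0.5, -0.3]]
[531.004  36.993   1.462] [[-0.4, 0.2], [0.5, -0.0], [0.5, -0.1], [-0.7, -0.1]]
-76.68737594201112 -1.7694544329097013
-74.30610766846873 -3.041523101548794
```

The caddy stands upright and released on the entry plate, square to the track and about 2 mm off the centre line. Next I close the fingers and go behind its end wall.

Call:
apply_moves(motion=[[0,0,-3,0,6],[0,0,-7,0,4],[-0.2,0,-10.3,0,2],[-0.2,0,-10.3,0,0],[-0.2,3,-10.3,0,0],[-0.2,7,-10.3,0,0],[-0.2,11,-10.3,0,0],[-0.2,14,-10.3,0,0],[-0.2,16,-10.3,0,0],[-0.2,17.3,-10.3,0,0],[-0.2,17.3,-10.3,0,0]])

```text
clock: 14.18
eef_pos: [516.4, -63.0, 33.6]
tool_rot: [-1.57, 0.002, -0.106]
force: [-0.8, -0.1, -0.5]
width: -0.1
```

```bash
python3 - <<'E'
from cell import ctrl
import cv2
s=ctrl.read_state(); print({k:s[k] for k in('clock','eef_pos','tool_rot','width','force','torque')})
p=ctrl.get_image("wrist"); cv2.imwrite("pics/w6.png",p["image"][:,:,::-1])
p=ctrl.get_image("side"); cv2.imwrite("pics/s6.png",cv2.resize(p["image"][160:300,180:380,::-1],None,fx=4,fy=4,interpolation=cv2.INTER_CUBIC))
E
```

```text
{'clock': 14.175, 'eef_pos': array([516.40359812, -63.00441036,  33.64741373]), 'tool_rot': array([-1.57046891,  0.00207512, -0.10611005]), 'width': -0.10366668774462379, 'force': array([-0.75735677, -0.08465757, -0.45969524]), 'torque': array([ 0.0080504 , -0.06724141, -0.02339367])}
```

View pics/w6.png

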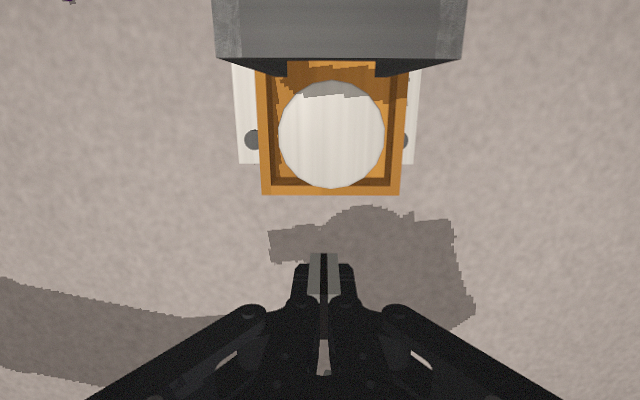

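View pics/s6.png

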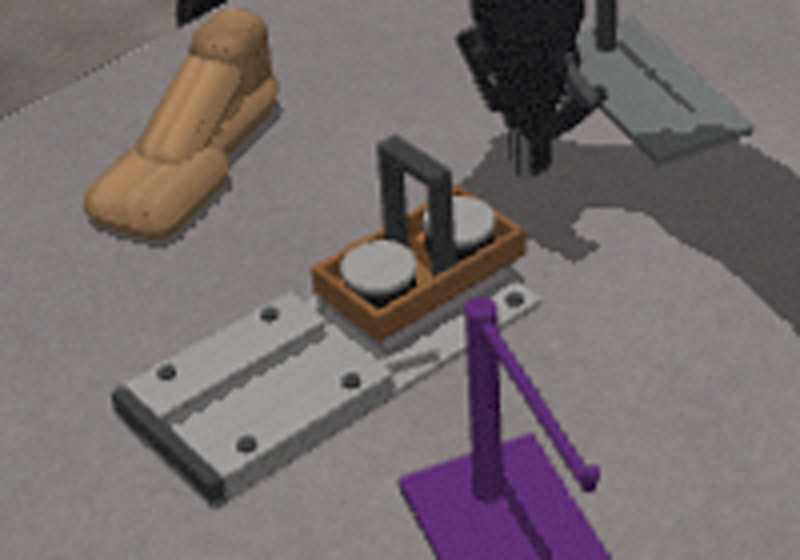

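Call:
apply_moves(motion=[[0.2,-0.1,0.8,0,0],[0.25,-0.2,1.6,0,0],[0.25,-0.2,2.2,0,0],[0.25,-0.2,2.7,0,0],[0.25,-0.2,3.2,0,0],[0.25,-0.2,3.8,0,0],[0.25,-0.2,4.4,0,0],[0.25,-0.2,5,0,0],[0.25,-0.2,5.6,0,0],[0.25,-0.2,6.2,0,0],[0.25,-0.2,6.8,0,0],[0.25,-0.2,7.4,0,0],[0.25,-0.2,8,0,0]])

```text
clock: 15.9
eef_pos: [528.2, 15.7, 36.5]
tool_rot: [-1.571, 0.0, -0.107]
force: [0.3, -3.1, 3.8]
width: -0.1
```

```bash
python3 - <<'E'
from cell import ctrl
import cv2
s=ctrl.read_state(); print({k:s[k] for k in('clock','eef_pos','tool_rot','width','force','torque')})
p=ctrl.get_image("wrist"); cv2.imwrite("pics/w7.png",p["image"][:,:,::-1])
p=ctrl.get_image("side"); cv2.imwrite("pics/s7.png",cv2.resize(p["image"][160:300,180:380,::-1],None,fx=4,fy=4,interpolation=cv2.INTER_CUBIC))
E
```

```text
{'clock': 15.9, 'eef_pos': array([528.18118462,  15.6958832 ,  36.53732785]), 'tool_rot': array([-1.57103810e+00,  8.77273400e-06, -1.07055567e-01]), 'width': -0.07451571828393708, 'force': array([ 0.25113557, -3.1486877 ,  3.80469723]), 'torque': array([-0.5952053 , -0.00076323, -0.06648943])}
```

View pics/w7.png

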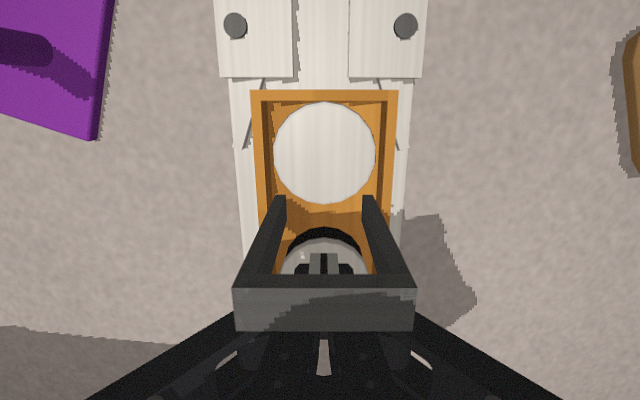

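View pics/s7.png

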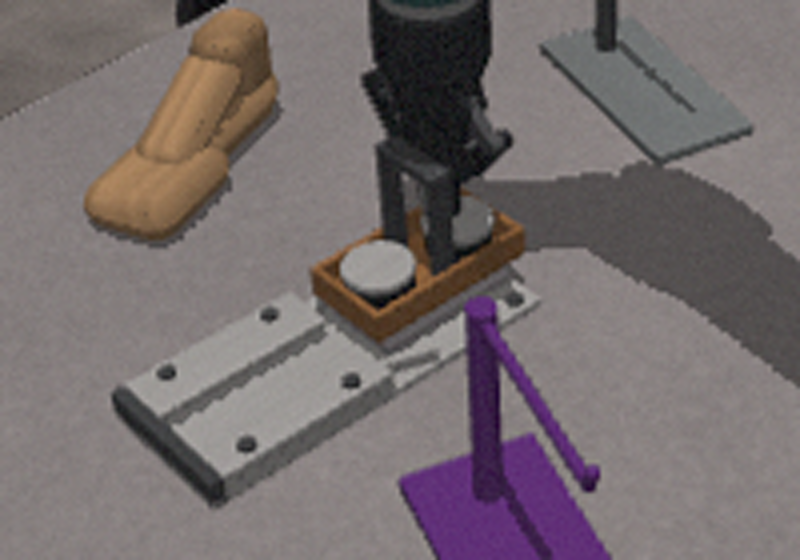

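The push did not take. The caddy has not moved, and the closed fingertips have gone over the tray wall onto the rear tin, at wrist (323,265). So the tips are higher than I assumed. I'll check this before moving.

```bash
python3 - <<'E'
from h import *
import cv2
I=[-np.pi/2,0,0]
Rt=Ro.from_euler('xyz',I).as_matrix()
for y in(0,-10,-18.7,-30,-40): 
    P=np.array([[0,y,z] for z in(-11,0,11)],float)@Rt.T
    print(y,projw(P,[0,0,0],I).round(0).tolist())
a=cv2.imread("pics/w7.png");b=cv2.imread("pics/w6.png")
cv2.imwrite("pics/w7c.png",cv2.resize(a[180:340,225:425],None,fx=4,fy=3.7,interpolation=cv2.INTER_CUBIC))
cv2.imwrite("pics/w6c.png",cv2.resize(b[230:340,270:380],None,fx=5,fy=5,interpolation=cv2.INTER_CUBIC))
E
```

```text
0 [[323.0, 261.0], [323.0, 245.0], [323.0, 228.0]]
-10 [[323.0, 270.0], [323.0, 253.0], [323.0, 235.0]]
-18.7 [[323.0, 278.0], [323.0, 261.0], [323.0, 242.0]]
-30 [[323.0, 290.0], [323.0, 272.0], [323.0, 252.0]]
-40 [[323.0, 303.0], [323.0, 283.0], [322.0, 263.0]]
```

View pics/w7c.png

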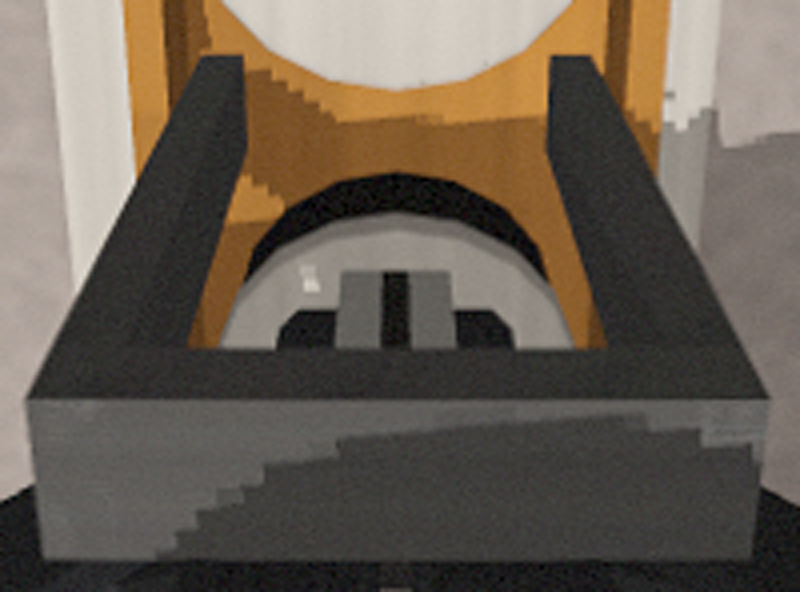

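View pics/w6c.png

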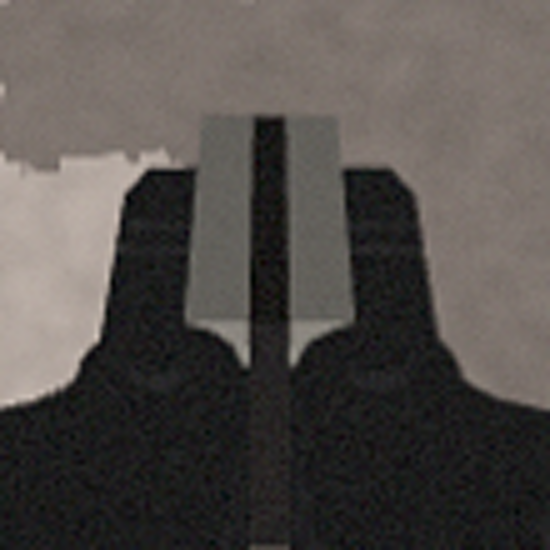

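The fingertips sit about 20 mm behind the reported TCP; the tin top at z=57 touched while the TCP read 36. I'll back off gently and redo the push about 20 mm lower.

Call:
apply_moves(motion=[[0,-0.3,0,0,0],[0,-0.6,0,0,0],[0,-0.6,-0.3,0,0],[0,-0.6,-1,0,0],[0,-0.6,-2,0,0],[0,-0.6,-3.2,0,0],[0,-0.6,-4.5,0,0],[0,-0.6,-6,0,0],[0,-0.6,-7.5,0,0],[0,-0.6,-8.2,0,0],[0,-0.6,-8.2,0,0]])

```text
clock: 17.38
eef_pos: [519.3, -66.8, 42.5]
tool_rot: [-1.571, -0.0, -0.108]
force: [0.0, 0.1, 0.2]
width: 0.2
```

```bash
python3 - <<'E'
from cell import ctrl
import cv2
s=ctrl.read_state(); print({k:s[k] for k in('clock','eef_pos','tool_rot','width','force','torque')})
p=ctrl.get_image("wrist"); cv2.imwrite("pics/w8.png",p["image"][:,:,::-1])
p=ctrl.get_image("side"); cv2.imwrite("pics/s8.png",cv2.resize(p["image"][160:300,180:380,::-1],None,fx=4,fy=4,interpolation=cv2.INTER_CUBIC))
E
```

```text
{'clock': 17.375, 'eef_pos': array([519.32353113, -66.77693991,  42.5244884 ]), 'tool_rot': array([-1.57083792e+00, -6.68538029e-05, -1.08275842e-01]), 'width': 0.17424120309307714, 'force': array([0.03729968, 0.11928635, 0.22753372]), 'torque': array([-0.0044016 ,  0.01199428, -0.00488769])}
```

View pics/w8.png

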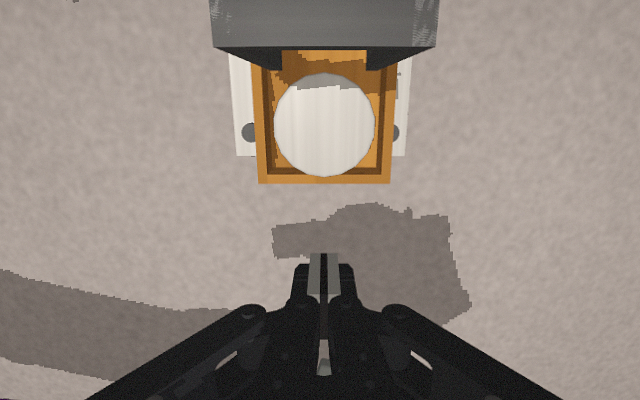

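View pics/s8.png

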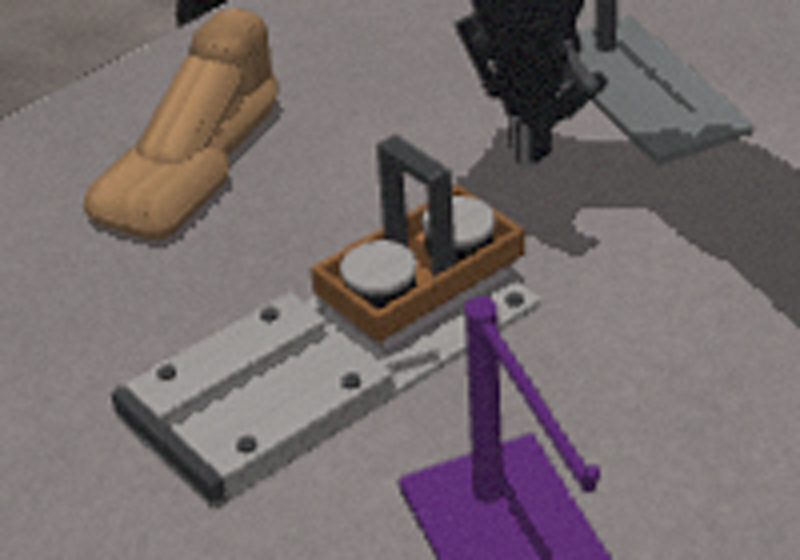

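```bash
python3 - <<'E'
from h import *
print(un([[533,163]],4,(180,160)), [ (dz,proj([[519.3,-66.8,42.5+dz]],'side').round(1).tolist()) for dz in(0,10,20,30)])
E
```

```text
[[312.875 200.375]] [(0, [[311.8, 207.9]]), (10, [[311.7, 205.1]]), (20, [[311.7, 202.3]]), (30, [[311.7, 199.4]])]
```

Call:
apply_moves(motion=[[0,1,0,0,0],[0,2,0,0,0],[0,2.8,0,0,0],[0,2.8,0.5,0,0],[0,2.8,1.2,0,0],[0,2.8,2,0,0],[0,2.8,2.5,0,0],[0,2.8,3,0,0],[0,2.8,3.5,0,0],[0,2.8,4,0,0],[0,2.8,4.5,0,0],[0,2.8,5,0,0]])

```text
clock: 18.98
eef_pos: [524.8, -16.2, 14.6]
tool_rot: [-1.571, -0.0, -0.107]
force: [-0.8, -3.3, 2.2]
width: 0.1
```

```bash
python3 - <<'E'
from cell import ctrl
import cv2
s=ctrl.read_state(); print({k:s[k] for k in('clock','eef_pos','tool_rot','width','force','torque')})
p=ctrl.get_image("wrist"); cv2.imwrite("pics/w9.png",p["image"][:,:,::-1])
p=ctrl.get_image("side"); cv2.imwrite("pics/s9.png",cv2.resize(p["image"][160:300,180:380,::-1],None,fx=4,fy=4,interpolation=cv2.INTER_CUBIC))
E
```

```text
{'clock': 18.975, 'eef_pos': array([524.77529277, -16.24695203,  14.57420301]), 'tool_rot': array([-1.57098787e+00, -7.06928887e-05, -1.07300722e-01]), 'width': 0.14586698518409835, 'force': array([-0.77677045, -3.27255664,  2.20328839]), 'torque': array([-0.70959131,  0.09479148, -0.02357749])}
```

View pics/w9.png

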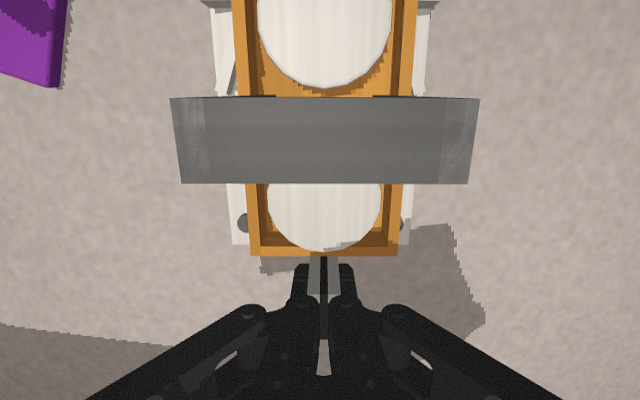

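View pics/s9.png

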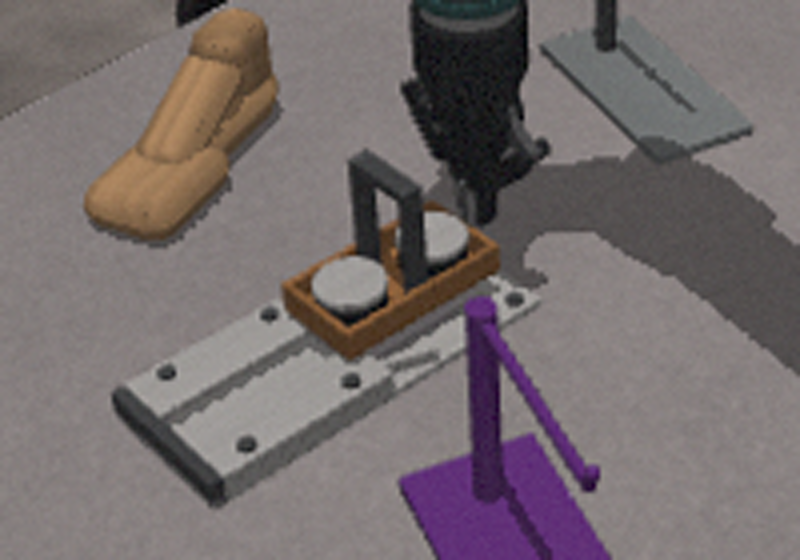

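The fingers now push squarely on the end wall. The caddy has advanced about 20 mm, with about 3 N on the tool.

Call:
apply_moves(motion=[[0,0,0.5,0,0],[0,0,1,0,0],[0,0,1.5,0,0],[0,0,2,0,0],[0,0,2.5,0,0],[0,0,3,0,0],[0,0,3.5,0,0],[0,0,4,0,0]])

```text
clock: 20.08
eef_pos: [529.0, 23.9, 14.5]
tool_rot: [-1.571, 0.0, -0.107]
force: [0.6, -1.9, -0.4]
width: -0.0
```

```bash
python3 - <<'E'
from cell import ctrl
import cv2
s=ctrl.read_state(); print({k:s[k] for k in('clock','eef_pos','tool_rot','width','force','torque')})
p=ctrl.get_image("side"); cv2.imwrite("pics/s10.png",cv2.resize(p["image"][160:300,180:380,::-1],None,fx=4,fy=4,interpolation=cv2.INTER_CUBIC))
E
```

```text
{'clock': 20.075, 'eef_pos': array([528.98948505,  23.85477006,  14.46051027]), 'tool_rot': array([-1.57068091e+00,  8.44083259e-05, -1.06916453e-01]), 'width': -0.04278740435547273, 'force': array([ 0.55680319, -1.94432745, -0.44542691]), 'torque': array([-0.45283851,  0.07752842, -0.00418682])}
```

View pics/s10.png

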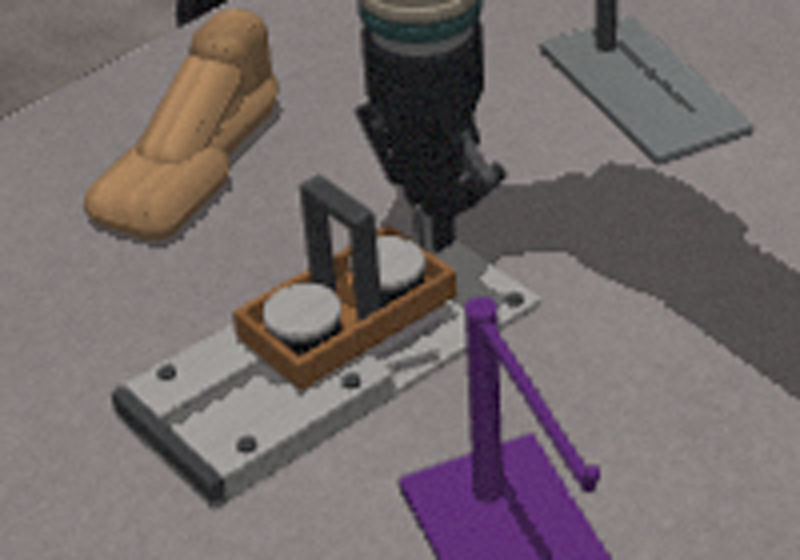

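Call:
apply_moves(motion=[[0,0,0.5,0,0],[0,0,1,0,0],[0,0,1.6,0,0],[0,0,2.2,0,0],[0,0,2.8,0,0],[0,0,3.4,0,0],[0,0,4,0,0],[0,0,4.6,0,0],[0,0,5.2,0,0],[0,0,5.8,0,0],[0,0,6.4,0,0],[0,0,6.9,0,0],[0,0,7.2,0,0],[0,0,7.5,0,0]])

```text
clock: 21.88
eef_pos: [537.0, 98.0, 14.5]
tool_rot: [-1.571, 0.0, -0.107]
force: [-0.3, -1.5, 0.3]
width: 0.1
```

Call:
apply_moves(motion=[[0,0,0.2,0,0],[0,0,0.4,0,0],[0,0,0.6,0,0],[0,0,0.7,0,0]])

```text
clock: 22.38
eef_pos: [537.8, 105.1, 14.5]
tool_rot: [-1.571, -0.0, -0.107]
force: [-0.4, -2.8, -0.1]
width: -0.0
```

Call:
apply_moves(motion=[[0,0,0.1,0,0],[0,0,0.2,0,0],[0,0,0.3,0,0]])

```text
clock: 22.75
eef_pos: [537.8, 107.0, 14.5]
tool_rot: [-1.572, 0.001, -0.108]
force: [0.2, -4.8, 1.0]
width: -0.1
```

Call:
apply_moves(motion=[[0,0,0.1,0,0],[0,0,0.15,0,0],[0,0,0.2,0,0]])

```text
clock: 23.12
eef_pos: [537.7, 107.0, 14.5]
tool_rot: [-1.575, 0.001, -0.109]
force: [-1.0, -7.7, 2.3]
width: 0.1
```

Call:
apply_moves(motion=[[0,0,0.15,0,0],[0,0,0.3,0,0],[0,0,0.4,0,0],[0,0,0.4,0,0]])

```text
clock: 23.62
eef_pos: [537.6, 107.0, 14.5]
tool_rot: [-1.58, 0.003, -0.111]
force: [-1.7, -13.7, 4.7]
width: -0.1
```

```bash
python3 - <<'E'
from cell import ctrl
s=ctrl.read_state(); print({k:s[k] for k in('clock','eef_pos','tool_rot','force','torque')})
E
```

```text
{'clock': 23.625, 'eef_pos': array([537.55859795, 106.98750725,  14.50351851]), 'tool_rot': array([-1.57963482,  0.00262196, -0.11133848]), 'force': array([ -1.69495498, -13.66665674,   4.69111901]), 'torque': array([-2.98108653,  0.22627673,  0.02844091])}
```

It stalls at 107.0 mm with the force rising to 14 N, so it is hard against the stop. I'll back off, rise and verify.

Call:
apply_moves(motion=[[0,0,-0.5,0,0],[0,0,-1.5,0,0],[0,0,-3.5,0,0],[0,0,-6.5,0,0],[0,-2,-9.5,0,0],[0,-6,-12,0,0],[0,-10,-13,0,0],[0,-14,-13,0,0],[0,-18,-13,0,0],[0,-20,-13,0,0],[0,-20,-13,0,0]])

```text
clock: 25.0
eef_pos: [525.8, -16.0, 215.9]
tool_rot: [-1.571, -0.004, -0.108]
force: [-0.4, -0.0, -0.1]
width: -0.1
```

```bash
python3 - <<'E'
from cell import ctrl
import cv2
s=ctrl.read_state(); print({k:s[k] for k in('clock','eef_pos','tool_rot','width','force')})
p=ctrl.get_image("side"); cv2.imwrite("pics/s11.png",p["image"][:,:,::-1]);cv2.imwrite("pics/s11c.png",cv2.resize(p["image"][180:300,180:340,::-1],None,fx=4.9,fy=4.9,interpolation=cv2.INTER_CUBIC))
p=ctrl.get_image("top"); cv2.imwrite("pics/t11.png",p["image"][:,:,::-1]); cv2.imwrite("pics/t11c.png",cv2.resize(p["image"][145:210,215:330,::-1],None,fx=6.5,fy=6.5,interpolation=cv2.INTER_CUBIC))
E
```

```text
{'clock': 25.0, 'eef_pos': array([525.8287084 , -16.04597463, 215.90149406]), 'tool_rot': array([-1.57056905, -0.00388511, -0.10783666]), 'width': -0.13790610077125753, 'force': array([-0.35103704, -0.04720462, -0.14292278])}
```

View pics/s11c.png

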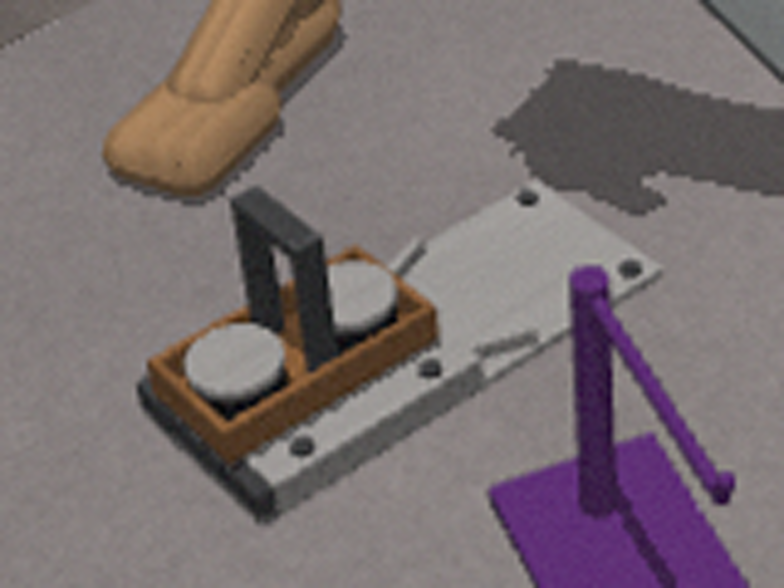

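View pics/t11c.png

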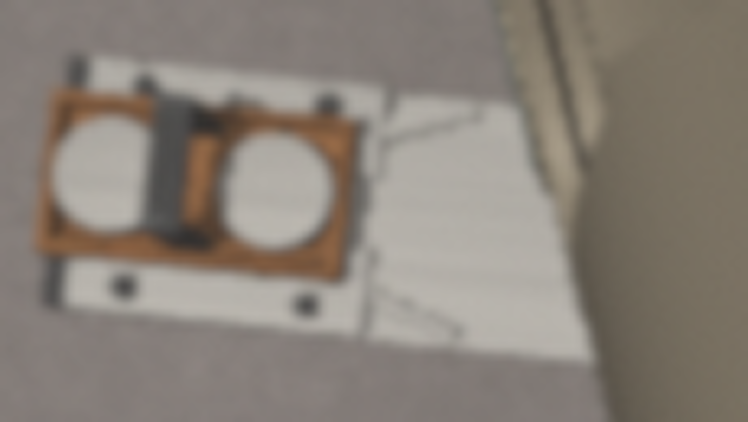

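View pics/t11.png

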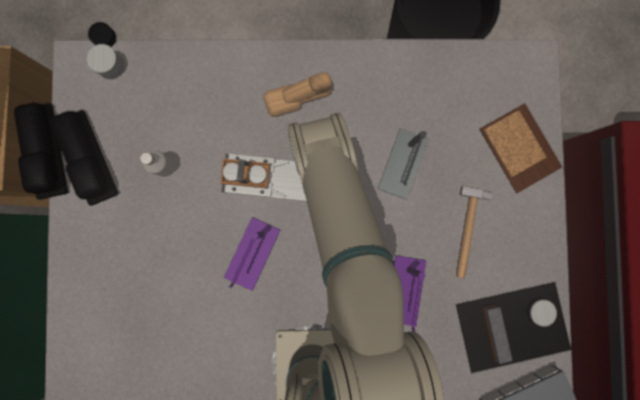

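```bash
python3 - <<'E'
from h import *
P=[[65,-35,44],[65,35,44],[-65,-35,44],[-65,35,44]]
a=fit({'top':(P,un([[52,88],[38,248],[362,122],[342,278]],6.5,(215,145)))},[541,184,1.464],6.)
b=fit({'side':(P[:2]+P[2:],un([[150,365],[222,440],[355,248],[436,308]],4.9,(180,180)))},[541,184,1.464],6.)
for q,Q in((a,[536.6,111.3]),(b,[534.4,111.5])):
    d=q[:2]-np.array(Q);print(d@[.107,.994],d@[-.994,.107])
E
```

```text
[545.928 180.06    1.46 ]
[[0.7, -0.1], [-0.0, 0.2], [-0.5, -0.5], [-0.1, 0.4]]
[542.334 182.58    1.468]
[[-0.9, 0.0], [0.5, -0.5], [0.0, -0.1], [0.2, 0.5]]
69.34542069091897 -1.9146770283198211
71.50249481968748 -0.28111252509905754
```

Both cameras put the caddy at track x = 69 to 71 mm (home is 70) and within the side play. The robot is clear, so I'm handing in.

```bash
python3 - <<'E'
from cell import ctrl
print(ctrl.finish_job()); print(ctrl.read_state()['clock'])
E
```

```text
the job is handed in; nothing more can be done
None
the job is handed in; nothing more can be done
```

The caddy is fully home in the track, upright and released, and I handed the job in at about 25 s of the 51 s allowed. I lifted it off the grey stand's hook, set it down on the entry plate and let go. I then pushed it by the end wall with closed fingers until it stopped.

- **Last checks:** The final push stalled at the stop with the force rising to 14 N. The top and side cameras put the caddy at track x = 69.3 and 71.5 mm (home is 70), with sideways offsets of 1.9 and 0.3 mm against 2.5 mm of play. The bottle, hammer and shoe last look unmoved in the final top view, and the robot was clear with no contact force.
- **Failed first push:** The fingertips sit about 20 mm behind the reported TCP, so they went over the tray wall and rubbed a tin at about 4 N. The caddy stayed in place; I backed off and pushed again lower.
- **Disagreement:** The wrist camera and the fixed cameras differed by about 2 mm on where the track is.

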